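# Serve the iced bun with tongs

### The job

Serve the pink-iced bun: pick up the tongs, close them gently on the bun and lift it off the wooden riser without crushing it and without your fingers touching it. Finish holding the bun still in the tongs, about a hand's breadth above the middle of the empty blue tea plate; do not put it down or let go. Leave the other two pastries, the plate, the mug and the sugar jar where they are.

Things in the scene. Friction and masses are not known exactly. Their poses are not given: they have to be found in the camera images.
- tongs_grip (a point): Steel serving tongs, dark teal silicone grips, 245 mm long, 110 g, lying on their side on a flat white rest (top 6 mm above the table): the arms spread level with the table and are taken between two fingers from above. Point midway between the grips, 10 mm above the underside; x to the tips, y to the left arm, z up. Arms 19 mm tall, 59 mm over the grips here at rest.
- tongs_tip (a point): Point midway between the cupped tips of the tongs, 96 mm ahead of tongs_grip along x, 10 mm above the underside; axes as tongs_grip. The cups are 20 mm tall and 44 mm long, this is their middle. The tips stand about 73 mm apart inside at rest, 65 mm when the grips are squeezed to 55 mm over their outsides; they meet the bun's sides at about 44 mm over the grips.
- tong_left: Left arm of the tongs (+y side), origin at its pin, 90 mm behind tongs_grip, level with the underside. A spring spreads the arms to 0.15 rad each from x; both move alike. About 5 N on each grip begins to close them, 6.5 N brings them to the bun's width, and about half of any further grip force reaches the tips. They shut to about 23 mm over the grips.
- tong_right: Right arm of the tongs (-y side); origin at its pin, level with the underside. Its grip, like the left one's, has a flat outer face that runs 22 mm to either side of tongs_grip along the arm; the two faces are parallel when squeezed to about 55 mm. The tongs balance near tongs_grip.
- bun_mid (a point): Small round bun, golden with pink icing and sprinkles: 46 mm across, 35 mm tall, about 45 g, soft: a few newtons from each tip hold it, over 20 N crush it;, widest from 7 to 23 mm above its underside. It stands on the riser, in one of its three places. This point is its centre, 17.5 mm above its underside; z up.
- bun: The same bun; origin at the centre of its underside.
- riser: Fixed plank of pale wood on four short chrome legs, 110 mm deep (x) by 280 mm (y), its top 60 mm above the table. Origin on the table under its centre; z up. Three pastries stand on it in a row along its y, about 95 mm apart.
- plate: Empty round blue tea plate, 150 mm across and 14 mm tall, loose on the table; origin at the centre of its underside. Plate and tongs stand on opposite sides of the riser, either way round.
- muffin: Brown muffin in a pale paper case, 54 mm across, 44 mm tall, on the riser; leave it. Origin at the centre of its underside.
- doughnut: Small chocolate ring doughnut, 56 mm across, 22 mm tall, on the riser; leave it. Origin at the centre of its underside.
- mug: Turquoise mug, 80 mm across, 95 mm tall, beyond the riser; leave it. Origin at the centre of its underside.
- sugar_jar: Clip-lid glass jar of brown sugar, 86 mm across, 121 mm tall, beyond the riser; leave it. Origin at the centre of its underside.
Things that resemble listed ones, but are neither listed nor needed, are in the scene too. What is shaped like the bun but black is not meant. There is more than one size of the plate; the one meant has the size given above.

How it is judged (in metres and radians):
On the way, in this order (a step that is already met when the one before it is completed fails the run):
1. the tongs are held by the fingers and lifted off their rest, with the bun still standing on the riser (height (world z) of tongs_grip above 0.035 m and contact force between the fingers and tong_left above 0.5 N and contact force between the fingers and tong_right above 0.5 N and height (world z) of bun below 0.066 m), for 0.1 s.
2. the bun is gripped between both arms of the tongs and lifted off the riser (height (world z) of bun_mid above 0.095 m and contact force between each of tong_left, tong_right and bun above 0.2 N and contact force between bun and riser below 0.02 N), for 0.2 s.
At the end, for the whole second after the job is handed in: The bun hangs still between both arms of the finger-held tongs, centre within 40 mm of the plate's centre seen from above and 70 to 240 mm above the table; neither rests on plate or riser; other pastries within 15 mm, plate, mug and jar within 20 mm of where they stood (horizontal distance between bun_mid and plate below 0.04 m and height (world z) of bun_mid between 0.07 and 0.24 m and linear speed of bun below 0.03 m/s and contact force between each of tong_left, tong_right and bun above 0.2 N and contact force between the fingers and tong_left above 0.5 N and contact force between the fingers and tong_right above 0.5 N and contact force between bun and plate below 0.02 N and contact force between bun and riser below 0.02 N and contact force between bun and the arm below 0.02 N and contact force between each of tong_left, tong_right and plate below 0.05 N and contact force between each of tong_left, tong_right and riser below 0.05 N and distance of each of plate, mug, sugar_jar from where it was at the start of the episode below 0.02 m and distance of each of muffin, doughnut from where it was at the start of the episode below 0.015 m); the arm keeps its last pose, push and grip.
It fails at once if the robot's fingers or arm touch the bun (contact force between any of the fingers, the arm and bun above 0.3 N).
It fails at once if the bun is crushed: an arm of the tongs presses it with more than 20 N (contact force between any of tong_left, tong_right and bun above 20 N).
It fails at once if another pastry is pushed more than 15 mm (distance of any of muffin, doughnut from where it was at the start of the episode above 0.015 m).
It fails at once if the plate, mug or sugar jar is pushed more than 20 mm (distance of any of plate, mug, sugar_jar from where it was at the start of the episode above 0.02 m).
It also fails if it takes over 48 s, if anything falls off the work surface, if the arm or the gripper's body presses on something with over 40 N, if the wrist force passes 120 N, or if a joint passes its speed limit or range.

### The arm

A 6-joint arm with a two-finger parallel gripper is mounted at the origin on the work surface. World frame = base frame: x ahead of the robot, y to its left, z up, the work surface at z = 0. Lengths are in mm, angles in rad, forces in N, time in s.
With the tool pointing down it reaches from about 275 to 850 mm from the base axis. Payload 5.2 kg.
Tool frame: the origin (TCP) lies where the fingers leave the gripper's body, on its centre line; the fingertips stand 73 mm ahead of it and the grasp point (between the pads) lies 54 mm ahead of it (ctrl.tip_reach is the z of the fingertips in the tool frame, in mm); z points along the fingers, y is the line along which they close (so a half turn about z gives the same grasp; the last joint's range is limited). The gripper opens to 85 mm and grips with 20 to 120 N. Pads are 22 mm wide; open, the fingers measure 114 mm over their backs; the gripper's body (76 mm by 85 mm) begins 54 mm behind the grasp point. The pads swing forward as they close: fully open they stand 13 mm farther back than shut.
Start: joints at [-1.334, 0.259, 1.535, -0, 1.348, -0.203], TCP at [234.188, -497.656, 303.91] pointing down, gripper open.
Joint ranges: [-3.14, 3.14], [-0.91, 2.08], [0.19, 2.58], [-1.22, 4.36], [0.22, 2.71], [-3.12, 3.12]. Speed limits (rad/s): [2.57, 2.57, 3.14, 3.14, 3.14, 3.14].

### API

Orientations are given as a unit quaternion [x, y, z, w].
In Python, from plant import ctrl gives the robot as it stands.
- The arm moves only by the tool drive_tool, never from a script. Its argument "motion" is one flat list of numbers, 7 for each row, row after row: the gripper's target within -1 to 1 (shut at 1, half-way at 0, fully open at -1), then the shift along the tool's x, y, z in cm, then the turn, a rotation vector about the tool's x, y, z in rad. In form: [jaw, tx, ty, tz, ax, ay, az, jaw, tx, ty, tz, ax, ay, az, ...]. A call has 1 to 12 rows; each row shifts and turns the commanded pose from where the row before left it, along the tool's axes as they then stand; what a row does not reach is not made up. A row lasts 1/12 s, in which the tool goes at most 41.7 mm and 7.16 degrees, less where a joint would pass 70% of its speed; a pose out of reach is approached as far as the arm can. A call with a gripper value outside its range is refused whole. The fingers move at their own pace and stop on an object; the grip force is fixed at half the most. Time passes only in rows, so rows that do not move let the fingers close. It gives the time, the measured TCP pose, the force, the opening and the grip force at its end, in the units of the state.
- ctrl.observe(): the state, without advancing time (a new reading comes with each control period).
- ctrl.camera(name): name is "side" or "top"; returns the picture (384x512x3 uint8, red, green, blue); there is no depth.
- ctrl.calibration(name): a dict with "fx", "fy", "cx", "cy" (pixels), "origin" and "rotation" of the camera in the world. Camera axes: x right, y up, looking along -z (the intrinsics and any distortion apply to the point x, -y, -z); pixel columns grow to the right and rows downward; lengths in mm; the calibration is good to about 2 mm. A picture is of the moment at which its call begins. calibration takes no time and is no camera call.
- ctrl.close_job(): hands the job in; it is judged then, once.
Trained networks look in the newest picture that a camera, given by its name, has taken for a name from the list of things; names that differ only in an ending like _2 or _b are one class to them, and where a whole thing is asked for, a point or a joint stands for the part that bears it (a point fixed in the world has none). Each returns a list of dicts, best first, with "p" (0 to 1); they miss things now and then, are a little off and sometimes report something else, mostly with a low value. They report only what shows in the picture. A call takes as long as a camera call. They do not tell look-alikes from the thing itself.
- ctrl.spot_in(camera, query): "box" ([centre column, centre row, width, height] in pixels, round what is visible of it).
The state is a dict: "time_s": time; "joint_positions": joint angles; "qd": joint speeds; "effort": joint torques, N m; "position": TCP position; "tool_rot": TCP orientation; "wrist_force": force on the tool from outside, world axes, zero at the start; "torque": the same for the moment, N m; "gripper_width": finger opening in mm; "grasp_force": force on a finger pad.
Only numpy, scipy, OpenCV 4.12 (cv2) and the standard library are available. Lean on these libraries where they do the work, as an engineer would, in place of code of your own. Each camera call takes 0.05 s, during which the arm holds its last target. There are 200 camera calls.

## Working session

There is one attempt and no reset: what is moved stays moved. The work goes in short steps, Python scripts to look and compute and a tool call to move; the robot and the scene stay as the last step left them, time stands still between calls to the robot, and variables do not carry over. Pictures are saved under pics/ and viewed, at most 10 in all, crops included, and the job is handed in when it is done.

Besides the shell and the picture viewer there is one more tool, called after "Request:" as name(argument=value, ...) on one line, values as JSON. drive_tool: Moves the arm, as the interface text tells. Its arguments: {"type":"object","properties":{"motion":{"type":"array"}},"required":["motion"]}

```bash
mkdir -p pics
cat > h.py <<'E'
import numpy as np, cv2
from plant import ctrl
def proj(cam,P):
    c=ctrl.calibration(cam);R=np.array(c["rotation"]);o=np.array(c["origin"])
    q=(np.atleast_2d(P)-o)@R; return np.c_[c["fx"]*q[:,0]/-q[:,2]+c["cx"],c["fy"]*-q[:,1]/-q[:,2]+c["cy"]]
def ray(cam,uv):
    c=ctrl.calibration(cam);R=np.array(c["rotation"])
    d=R@np.array([(uv[0]-c["cx"])/c["fx"],-(uv[1]-c["cy"])/c["fy"],-1.]);return np.array(c["origin"]),d/np.linalg.norm(d)
def onz(cam,uv,z):
    o,d=ray(cam,uv);return o+d*(z-o[2])/d[2]
def tri(u1,u2,c1="top",c2="side"):
    o,d=ray(c1,u1);p,e=ray(c2,u2)
    s=np.linalg.lstsq(np.c_[d,-e],p-o,rcond=None)[0];a=o+s[0]*d;b=p+s[1]*e
    return (a+b)/2,np.linalg.norm(a-b)
def save(cam,n):
    im=ctrl.camera(cam);cv2.imwrite(f"pics/{n}.png",im[:,:,::-1]);return im
E
python3 - <<'E'
from h import *
np.set_printoptions(precision=1,suppress=True)
a=save("top","t0");b=save("side","s0")
print(ctrl.calibration("top"),ctrl.calibration("side"))
cv2.imwrite("pics/both.png",cv2.resize(np.hstack([a,b])[:,:,::-1],(800,300),interpolation=cv2.INTER_AREA))
for q in ["bun","tong_left","tong_right","tongs_tip","riser","plate","muffin","doughnut","mug","sugar_jar"]:
    for c in ("top","side"):
        print(q,c,[(round(r["p"],2),np.round(r["box"],0).astype(int).tolist()) for r in ctrl.spot_in(c,q)[:4]])
print(ctrl.observe()["time_s"])
E
```

```text
{'fx': 356.4585436902434, 'fy': 356.4585436902434, 'cx': 250.0704860740592, 'cy': 184.46993798735937, 'origin': array([ 457.7,    6.8, 1122.8]), 'rotation': array([ 0. , -0. , -0.7,  0.7])} {'fx': 398.86028975648077, 'fy': 398.86028975648077, 'cx': 254.8101459653082, 'cy': 191.16394034125224, 'origin': array([455.4, 690.7, 769.5]), 'rotation': array([-0. ,  0.4,  0.9, -0. ])}
bun top [(0.61, [342, 188, 6, 40]), (0.52, [227, 148, 14, 16]), (0.52, [228, 187, 12, 11])]
bun side [(0.74, [260, 232, 19, 17]), (0.55, [208, 215, 21, 20])]
tong_left top [(0.78, [343, 181, 8, 68]), (0.75, [225, 147, 11, 19])]
tong_left side [(0.72, [259, 144, 66, 8])]
tong_right top [(0.5, [360, 183, 20, 60])]
tong_right side [(0.9, [261, 133, 60, 17])]
tongs_tip top [(0.66, [354, 187, 32, 73])]
tongs_tip side [(0.92, [263, 135, 84, 30])]
riser top [(0.69, [257, 148, 94, 45])]
riser side [(0.79, [212, 200, 49, 88])]
plate top [(0.97, [148, 255, 34, 38]), (0.67, [153, 190, 51, 49])]
plate side [(0.9, [260, 329, 70, 69]), (0.61, [358, 333, 56, 47])]
muffin top [(0.52, [292, 144, 19, 17])]
muffin side [(0.79, [216, 161, 16, 21]), (0.2, [209, 214, 21, 23])]
doughnut top [(0.67, [260, 142, 20, 13])]
doughnut side [(0.85, [210, 188, 25, 17])]
mug top [(0.59, [184, 101, 31, 33])]
mug side [(0.74, [142, 267, 48, 55])]
sugar_jar top [(0.82, [321, 112, 28, 38]), (0.3, [354, 188, 32, 66])]
sugar_jar side [(0.65, [186, 145, 33, 48])]
1.1
```

View pics/t0.png

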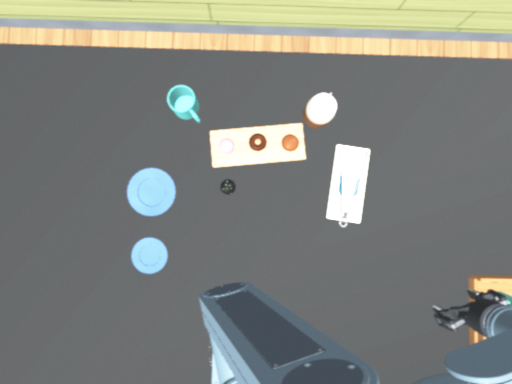

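View pics/s0.png

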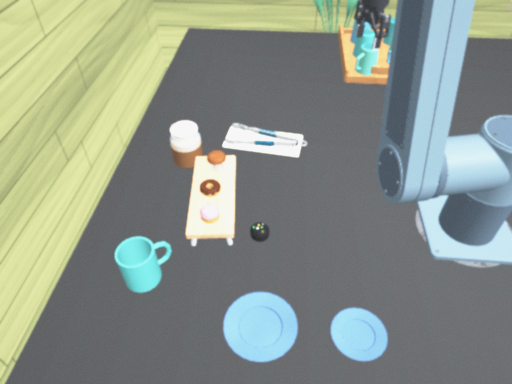

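The top view shows the pink bun at (227,146). Lookalikes are the black bun at (228,187), the doughnut at (258,142) and the muffin at (290,143). The wanted plate is the large one at (151,192), about 49 px across; the small one at (149,255) is wrong. The tongs lie near (349,187) on the white rest. I'll check these in one close crop.

Run:
```python
from h import *
a=cv2.imread("pics/t0.png");b=cv2.imread("pics/s0.png")
def cr(i,x,y,w,h,s): return cv2.resize(i[y:y+h,x:x+w],(w*s,h*s),interpolation=cv2.INTER_CUBIC)
L=cr(a,320,140,60,95,6)                 #360x570
R=np.vstack([cr(b,215,115,100,45,4),cr(a,200,115,110,55,4)[:, :400],cr(b,180,145,100,42,4)[:170]])
H=570;o=np.zeros((H,770,3),np.uint8);o[:, :360]=L;o[:R.shape[0],365:765]=R[:H]
cv2.imwrite("pics/crop.png",o)
print(ctrl.tip_reach,ctrl.observe())
```

```text
72.6 {'time_s': 1.1, 'joint_positions': array([-1.33377864e+00,  2.58586348e-01,  1.53501514e+00,  3.26435108e-06,
        1.34799597e+00, -2.02823269e-01]), 'qd': array([-0.00084533, -0.00085165,  0.00262143, -0.0007027 ,  0.00029274,
        0.00107806]), 'effort': array([-1.33185571e-03, -4.45942461e+01, -2.90899193e+01, -3.91403337e-04,
        8.65278380e-04, -3.49340610e-06]), 'position': array([ 234.19778066, -497.64460911,  303.91100799]), 'tool_rot': array([ 9.75914879e-01,  2.18151665e-01,  1.55055640e-06, -2.42750850e-06]), 'wrist_force': array([0.28292783, 0.19299135, 1.43344764]), 'torque': array([ 0.04045353, -0.03514207, -0.0125532 ]), 'grasp_force': 0.0, 'gripper_width': 85.51238826923083}
```

View pics/crop.png

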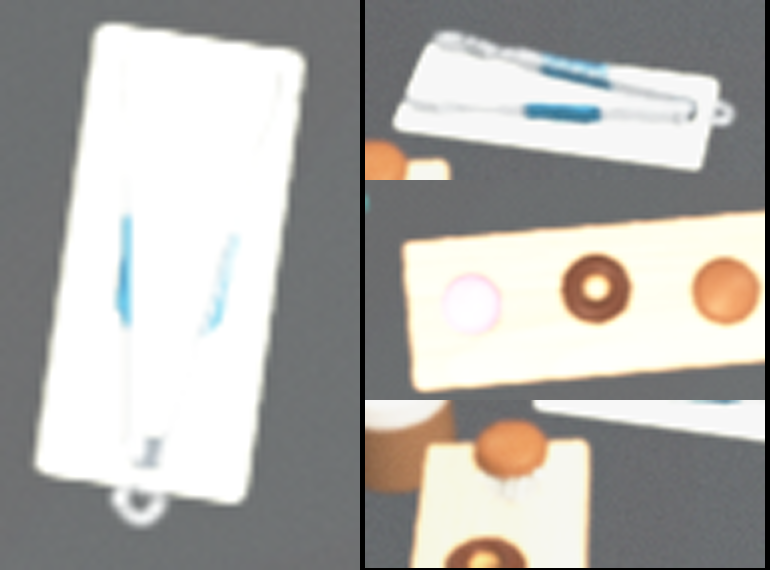

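The crop confirms the choice: the pink bun is at the left end of the riser, top (226.8,145.5). The tongs have grips at top (340.8,185) and (357,187.2), the ring at (343.2,223.3), and the tips point to +x.

Run:
```python
from h import *
np.set_printoptions(precision=1,suppress=True)
for n,u,v in [("gripL",(340.8,185),(264.5,143.2)),("gripR",(357,187.2),(267.5,132.7)),("ring",(343.2,223.3),(304.5,143)),("pin",(344.7,215.3),(296.2,142.5)),("bun",(226.8,145.5),(210,212.5)),("muffin",(290,142.5),(216.5,160)),("dough",(257.8,142.2),(210.2,187.5)),("plate",(151.5,191.5),(260.5,326)),("black",(228,187),(260,231.5))]:
    print(n,*tri(u,v),onz("top",u,{"gripL":20,"gripR":20,"ring":14,"pin":20,"bun":90,"plate":10,"black":30}.get(n,90)))
# tongs by image: blue grips centroids, rest corners
im=cv2.imread("pics/t0.png").astype(int);hsv=cv2.cvtColor(im.astype(np.uint8),cv2.COLOR_BGR2HSV)
m=(hsv[...,1]>40)&(hsv[...,0]>80)&(hsv[...,0]<110)&(hsv[...,2]>120)
m[:, :330]=0;m[:, 368:]=0;m[:165]=0;m[210:]=0
n,l,s,c=cv2.connectedComponentsWithStats(m.astype(np.uint8));print(s,c)
P=lambda u,z=20:onz("top",u,z)[:2]
g=(P((340.8,185))+P((357,187.2)))/2;r=P((343.2,223.3),14);p=P((344.7,215.3));print("mid",g,"yaw ring",np.arctan2(*(g-r)[::-1]),"pin",np.arctan2(*(g-p)[::-1]),np.linalg.norm(g-p))
lr=P((340.8,185))-P((357,187.2));print("yaw from LR",np.arctan2(-lr[0],lr[1]), np.linalg.norm(lr))
q=ctrl.observe()["tool_rot"]
from scipy.spatial.transform import Rotation as Ro
print(Ro.from_quat(q).as_matrix())
```

```text
Traceback (most recent call last):
  File "h.py", line 12, in tri
    o,d=ray(c1,u1);p,e=ray(c2,u2)
        ~~~^^^^^^^
  File "h.py", line 8, in ray
    d=R@np.array([(uv[0]-c["cx"])/c["fx"],-(uv[1]-c["cy"])/c["fy"],-1.]);return np.array(c["origin"]),d/np.linalg.norm(d)
      ~^~~~~~~~~~~~~~~~~~~~~~~~~~~~~~~~~~~~~~~~~~~~~~~~~~~~~~~~~~~~~~~~~
ValueError: matmul: Input operand 1 has a mismatch in its core dimension 0, with gufunc signature (n?,k),(k,m?)->(n?,m?) (size 3 is different from 4)
```

Camera rotation is a quaternion.

```bash
sed -i 's/R=np.array(c\["rotation"\])/R=Rot.from_quat(c["rotation"]).as_matrix()/; 1a from scipy.spatial.transform import Rotation as Rot' h.py
cat > m.py <<'E'
from h import *
np.set_printoptions(precision=3,suppress=True)
for n,u,v in [("gripL",(340.8,185),(264.5,143.2)),("gripR",(357,187.2),(267.5,132.7)),("ring",(343.2,223.3),(304.5,143)),("pin",(344.7,215.3),(296.2,142.5)),("bun",(226.8,145.5),(210,212.5)),("muffin",(290,142.5),(216.5,160)),("dough",(257.8,142.2),(210.2,187.5)),("plate",(151.5,191.5),(260.5,326)),("black",(228,187),(260,231.5))]:
    print(n,*tri(u,v),onz("top",u,{"gripL":20,"gripR":20,"ring":14,"pin":20,"bun":90,"plate":10,"black":30}.get(n,90)))
im=cv2.imread("pics/t0.png");hsv=cv2.cvtColor(im,cv2.COLOR_BGR2HSV)
m=(hsv[...,1]>40)&(hsv[...,0]>80)&(hsv[...,0]<110)&(hsv[...,2]>120)
m[:, :330]=0;m[:, 368:]=0;m[:165]=0;m[210:]=0
n,l,s,c=cv2.connectedComponentsWithStats(m.astype(np.uint8));print(s,c)
P=lambda u,z=20:onz("top",u,z)[:2]
g=(P((340.8,185))+P((357,187.2)))/2;r=P((343.2,223.3),14);p=P((344.7,215.3));print("mid",g,"yaw ring",np.arctan2(*(g-r)[::-1]),"pin",np.arctan2(*(g-p)[::-1]),np.linalg.norm(g-p))
lr=P((340.8,185))-P((357,187.2));print("yaw LR",np.arctan2(-lr[0],lr[1]), np.linalg.norm(lr))
print(Rot.from_quat(ctrl.observe()["tool_rot"]).as_matrix())
E
python3 m.py
```

```text
gripL [ 520.883 -283.488   11.513] 0.47543440985972474 [ 520.164 -281.275   20.   ]
gripR [ 515.188 -333.232   15.069] 0.492971276758331 [ 514.686 -331.722   20.   ]
ring [ 400.266 -291.979   13.714] 2.8342633900094385 [ 401.699 -291.919   14.   ]
pin [ 425.259 -297.39     9.837] 2.3928858867998386 [ 426.74  -294.619   20.   ]
bun [624.056  72.368  75.444] 1.6105680858869829 [622.544  71.532  90.   ]
muffin [ 638.186 -114.032   78.416] 0.6177561268500725 [ 636.492 -112.671   90.   ]
dough [639.007 -19.128  67.392] 0.7447167797873638 [634.754 -18.603  90.   ]
plate [484.494 308.118   4.716] 0.2897090268813097 [484.511 306.698  10.   ]
black [505.139  68.697  13.667] 0.6722903200905044 [504.108  67.776  30.   ]
[[     0      0    512    384 196562]
 [   339    176      3     18     39]
 [   357    187      1      1      1]
 [   355    190      2      5      6]] [[255.48  191.501]
 [340.359 185.231]
 [357.    187.   ]
 [355.667 192.167]]
mid [ 517.425 -306.498] yaw ring -0.12532115779847613 pin -0.1302531239262297 91.45989237875452
yaw LR -0.10816232801634323 50.743713024502014
[[ 0.905  0.426  0.   ]
 [ 0.426 -0.905  0.   ]
 [ 0.    -0.    -1.   ]]
```

Request:
drive_tool(motion=[-0.2,1.5,-0.2,0,0,0,0,-0.2,3,-0.4,0.5,0,0,0,-0.2,3,-0.5,1,0,0,0,-0.2,3,-0.5,1,0,0,0,-0.2,3,-0.5,1,0,0,0,-0.2,3,-0.5,1,0,0,0,-0.2,3,-0.5,1,0,0,0,-0.2,3,-0.5,1,0,0,0,-0.2,3,-0.5,1,0,0,0,-0.2,3,-0.5,1,0,0,0,-0.2,3,-0.5,1,0,0,0,-0.2,2.2,-0.5,0.5,0,0,0])

```text
time_s: 2.1
position: [516.8, -301.7, 202.6]
tool_rot: [0.976, 0.219, -0.0, -0.001]
wrist_force: [-0.6, -0.2, -0.2]
gripper_width: 51.0
grasp_force: 0.0
```

```bash
python3 -c "
from h import *
print(ctrl.tip_reach)"
```

```text
72.6
```

Request:
drive_tool(motion=[-1,0,0,0,0,0,0.095,-1,0,0,0,0,0,0.095,-1,0,0,0,0,0,0.095,-1,0,0,0,0,0,0.095,-1,0,0,0,0,0,0.095,-1,0,0,0,0,0,0.09,-1,0,0,0,0,0,0,-1,0,0,0,0,0,0,-1,0,0,0,0,0,0])

```text
time_s: 2.85
position: [515.3, -303.5, 203.9]
tool_rot: [0.998, -0.061, 0.0, 0.0]
wrist_force: [-0.2, -0.4, 0.4]
gripper_width: 85.4
grasp_force: 0.0
```

```bash
cat > d.py <<'E'
from h import *
import sys
np.set_printoptions(precision=2,suppress=True)
# go to tool position x y z yaw : shifts in tool axes (cm)
s=ctrl.observe();R=Rot.from_quat(s["tool_rot"]).as_matrix();p=s["position"]
print("t",s["time_s"],"p",p,"yaw",np.arctan2(R[1,0],R[0,0]),"tilt",R[:,2],"w",s["gripper_width"],"gf",s["grasp_force"],"F",s["wrist_force"],"tip",ctrl.tip_reach)
if len(sys.argv)>3: print("shift cm",R.T@(np.array(sys.argv[1:4],float)-p)/10)
E
python3 d.py 517.5 -307.5 79; python3 -c "
from h import *
a=save('top','t1');b=save('side','s1')
cv2.imwrite('pics/c1.png',np.hstack([cv2.resize(x,(400,300)) for x in (a[110:245,270:450],b[40:175,180:360])])[:,:,::-1])"
```

```text
t 2.85 p [ 515.3  -303.53  203.94] yaw -0.12264169495392707 tilt [ 0. -0. -1.] w 85.42096400146671 gf 0.0 F [-0.24 -0.39  0.36] tip 72.6
shift cm [ 0.27  0.37 12.49]
```

View pics/c1.png

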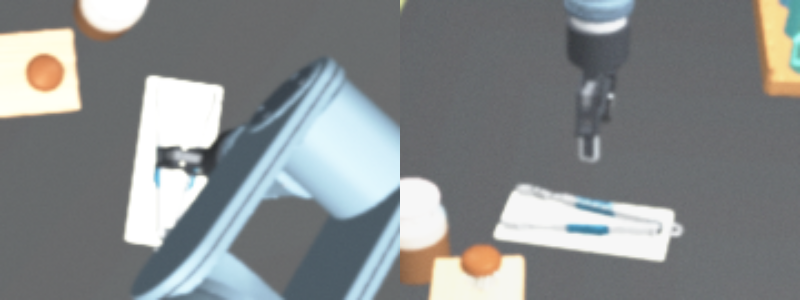

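The left panel shows the gripper over the tongs, with its fingers straddling the rest's centre line. The right panel shows the near fingertip at side pixel ≈(265,112). I'll check its real reach.

Run:
```python
from h import *
np.set_printoptions(precision=1,suppress=True)
s=ctrl.observe();R=Rot.from_quat(s["tool_rot"]).as_matrix();p=s["position"]
for y in (-43,-57):
  for z in (55,60,66,73): print(y,z,proj("side",p+R@[0,y,z]))
```

```text
-43 55 [[264.6 109.1]]
-43 60 [[264.6 110.6]]
-43 66 [[264.6 112.4]]
-43 73 [[264.5 114.5]]
-57 55 [[263.6 111.8]]
-57 60 [[263.6 113.4]]
-57 66 [[263.6 115.2]]
-57 73 [[263.6 117.3]]
```

Request:
drive_tool(motion=[-1,0.3,0.4,1,0,0,0,-1,0,0,2,0,0,0,-1,0,0,2,0,0,0,-1,0,0,2,0,0,0,-1,0,0,2,0,0,0,-1,0,0,1.5,0,0,0,-1,0,0,0.8,0,0,0,-1,0,0,0.4,0,0,0,-1,0,0,0,0,0,0])

```text
time_s: 3.7
position: [517.5, -307.7, 85.9]
tool_rot: [0.998, -0.062, -0.001, -0.0]
wrist_force: [0.1, 0.2, -0.8]
gripper_width: 85.0
grasp_force: 0.0
```

```bash
python3 d.py 517.5 -307.5 79
```

```text
t 3.7 p [ 517.47 -307.75   85.86] yaw -0.12499102972680519 tilt [-0.  0. -1.] w 85.04401843198299 gf 0.0 F [ 0.11  0.17 -0.85] tip 72.6
shift cm [ 0.   -0.02  0.69]
```

Request:
drive_tool(motion=[-1,0,0,0.4,0,0,0,-0.6,0,0,0.4,0,0,0,-0.4,0,0,0,0,0,0,-0.3,0,0,0,0,0,0,-0.25,0,0,0,0,0,0,-0.25,0,0,0,0,0,0,-0.25,0,0,0,0,0,0,-0.25,0,0,0,0,0,0])

```text
time_s: 4.37
position: [518.3, -308.2, 80.1]
tool_rot: [0.998, -0.063, 0.001, 0.001]
wrist_force: [-0.0, 0.5, 5.7]
gripper_width: 53.8
grasp_force: 7.2
```

```bash
python3 d.py
```

```text
t 4.3667 p [ 518.26 -308.22   80.07] yaw -0.125265236711811 tilt [ 0. -0. -1.] w 53.78597004427016 gf 7.2173964232206345 F [-0.04  0.49  5.68] tip 72.6
```

Request:
drive_tool(motion=[-0.27,0,0,-0.2,0,0,0,-0.27,0,0,-0.2,0,0,0,-0.27,0,0,-0.4,0,0,0,-0.27,0,0,-1,0,0,0,-0.27,0,0,-1,0,0,0,-0.27,0,0,-1,0,0,0,-0.27,0,0,-1,0,0,0,-0.27,0,0,-1,0,0,0,-0.27,0,0,-1,0,0,0,-0.27,0,0,-0.5,0,0,0,-0.27,0,0,0,0,0,0])

```text
time_s: 5.28
position: [518.4, -308.4, 153.8]
tool_rot: [0.998, -0.063, 0.001, 0.001]
wrist_force: [-0.3, -0.5, -2.1]
gripper_width: 54.4
grasp_force: 5.6
```

```bash
python3 d.py; python3 -c "
from h import *
a=save('top','t2');b=save('side','s2')
cv2.imwrite('pics/c2.png',np.hstack([cv2.resize(x,(400,300)) for x in (a[130:235,280:420],b[70:175,200:340])])[:,:,::-1])"
```

```text
t 5.2833 p [ 518.41 -308.4   153.84] yaw -0.12518084461765253 tilt [ 0. -0. -1.] w 54.43089236054915 gf 5.640302002429962 F [-0.31 -0.45 -2.09] tip 72.6
```

View pics/c2.png

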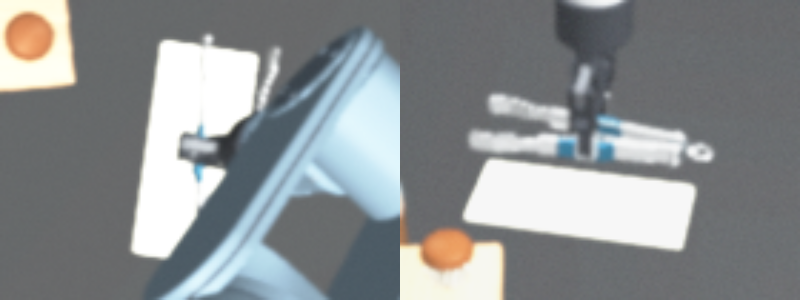

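```bash
cat >> h.py <<'E'
def tongs(off=64,dx=0,half=34):
    s=ctrl.observe();R=Rot.from_quat(s["tool_rot"]).as_matrix();p=s["position"]
    f=lambda x,y,z=off:p+R@[x+dx,y,z]
    return dict(tipL=f(96,-half),tipR=f(96,half),endL=f(118,-half),endR=f(118,half),ring=f(-116,0),grip=f(0,0))
E
python3 - <<'E'
from h import *
np.set_printoptions(precision=1,suppress=True)
for k,v in tongs().items(): print(k,v,"side",proj("side",v)[0],"top",proj("top",v)[0])
im=cv2.imread("pics/s2.png")[90:130,222:310];print(ctrl.spot_in("side","tongs_tip")[:2])
g=im.min(2);m=(g>110).astype(np.uint8)
n,l,s,c=cv2.connectedComponentsWithStats(m)
for i in range(1,n):
  if s[i,4]>20: print(s[i]+[222,90,0,0,0],c[i]+[222,90])
# left-end tip columns: rows of bright pixels
for col in range(222,250,2): print(col,np.where(m[:,col-222])[0]+90)
E
```

```text
tipL [ 617.2 -286.1   88.1] side [232.5 120.4] top [349.  150.8]
tipR [ 608.7 -353.5   88.1] side [238.1 107.9] top [371.9 154.3]
endL [ 639.1 -288.8   88.1] side [225.3 119.5] top [350.  143.4]
endR [ 630.6 -356.3   88.1] side [231.2 107.1] top [372.9 146.9]
ring [ 402.6 -293.3   88. ] side [305.3 122.5] top [350.5 224.5]
grip [ 517.7 -307.8   88.1] side [266.5 117.8] top [356.  184.9]
[{'box': [264.6, 115.1, 88.3, 26.8], 'p': 0.86}, {'box': [262.3, 112.1, 61.4, 16.7], 'p': 0.73}]
[260  92   8  12  54] [263.5  97.7]
[ 223  102   87   28 1320] [261.9 118.5]
222 []
224 [115 116 117 118 119 120 121 122]
226 [114 115 116 117 118 119 120 121 122 123]
228 [115 116 117 118 119 120 121 122 123 128 129]
230 [103 104 105 106 107 108 115 116 117 118 119 120 121 122 123 125 126 127
 128 129]
232 [102 103 104 105 106 107 108 109 110 115 116 117 118 119 120 121 122 123
 124 125 126 127 128 129]
234 [102 103 104 105 106 107 108 109 110 115 116 117 118 119 120 121 122 123
 124 125 126 127 128 129]
236 [102 103 104 105 106 107 108 109 110 115 116 117 118 119 120 121 122 123
 124 125 126 127 128 129]
238 [102 103 104 105 106 107 108 109 110 111 115 116 117 118 119 120 121 122
 123 125 126 127 128 129]
240 [103 104 105 106 107 108 109 110 111 115 116 117 118 119 120 121 122 123
 125 126 127 128 129]
242 [104 105 106 107 108 109 110 111 112 117 118 119 120 121 122 123 126 127
 128 129]
244 [104 105 106 107 108 109 110 111 112 117 118 119 120 121 122 123 126 127
 128 129]
246 [105 106 107 108 109 110 111 112 117 118 119 120 121 122 123 124 126 127
 128 129]
248 [106 107 108 109 110 111 112 116 117 118 119 120 121 122 123 124 126 127
 128 129]
```

Request:
drive_tool(motion=[-0.27,-0.7,0,-0.8,0,0,-0.045,-0.27,-1.5,0,-1.2,0,0,-0.045,-0.27,-2,0,-1.2,0,0,-0.045,-0.27,-2,0,-1,0,0,-0.04,-0.27,-2,-0.7,-0.4,0,0,0,-0.27,-1.2,-1.5,0,0,0,0,-0.27,-0.4,-2.2,0,0,0,0,-0.27,0,-2.6,0,0,0,0,-0.27,0,-2.6,0,0,0,0,-0.27,0,-2.6,0,0,0,0,-0.27,0,-2.6,0,0,0,0,-0.27,0,-2.6,0,0,0,0])

```text
time_s: 6.43
position: [410.6, -131.9, 197.3]
tool_rot: [1.0, 0.025, -0.001, -0.0]
wrist_force: [1.0, -0.3, -0.3]
gripper_width: 54.3
grasp_force: 5.6
```

```bash
python3 d.py 416 62 150
```

```text
t 6.4333 p [ 410.61 -131.94  197.31] yaw 0.049305754970816046 tilt [-0.  0. -1.] w 54.27419893125221 gf 5.644736811518669 F [ 1.02 -0.27 -0.32] tip 72.6
shift cm [  1.5  -19.34   4.75]
```

Request:
drive_tool(motion=[-0.27,0,-2.4,0,0,0,0,-0.27,0,-2.4,0,0,0,0,-0.27,0,-2.4,0,0,0,0,-0.27,0,-2.4,0.5,0,0,0,-0.27,0,-2.2,0.8,0,0,0,-0.27,0,-2,1,0,0,0,-0.27,0,-1.5,1,0,0,0,-0.27,0,-1,0.8,0,0,0,-0.27,0,-0.6,0.4,0,0,0,-0.27,0,0,0,0,0,0,-0.27,0,0,0,0,0,0])

```text
time_s: 7.35
position: [403.0, 35.3, 152.8]
tool_rot: [1.0, 0.025, -0.0, 0.0]
wrist_force: [-0.2, -0.4, -1.3]
gripper_width: 54.3
grasp_force: 5.7
```

```bash
python3 d.py 416 67 141
python3 - <<'E'
from h import *
np.set_printoptions(precision=1,suppress=True)
a=save('top','t3');b=save('side','s3')
cv2.imwrite('pics/c3.png',np.hstack([cv2.resize(x,(400,300),interpolation=cv2.INTER_CUBIC) for x in (a[100:220,180:340],b[150:270,180:340])])[:,:,::-1])
for k,v in tongs(65.5).items(): print(k,v,"side",proj("side",v)[0],"top",proj("top",v)[0])
E
```

```text
t 7.35 p [402.98  35.29 152.78] yaw 0.05041831888744352 tilt [-0. -0. -1.] w 54.29191891423208 gf 5.690997093915939 F [-0.2  -0.37 -1.33] tip 72.6
shift cm [ 1.46 -3.1   1.18]
tipL [497.7  73.5  87.9] side [263.3 212.7] top [224.9 188.3]
tipR [501.    5.6  87.9] side [264.1 191.9] top [248.3 187.8]
endL [519.7  74.6  87.9] side [253.7 212.5] top [224.7 180.7]
endR [523.    6.6  87.9] side [255.  191.7] top [248.1 180.2]
ring [287.6  29.1  87.7] side [354.  204.6] top [238.1 261.7]
grip [403.5  34.8  87.8] side [304.4 203.2] top [237.3 221.2]
```

View pics/c3.png

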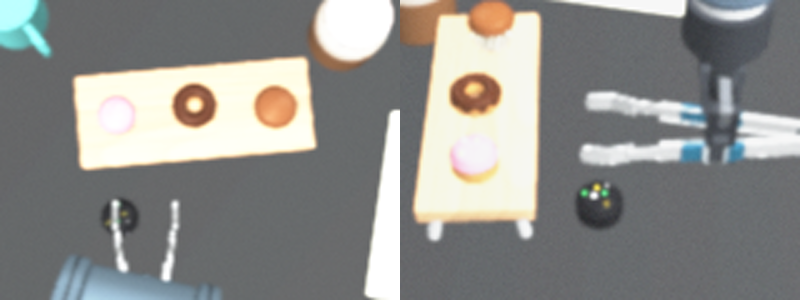

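The left panel has the tong ends at top (226,180) and (250,181.2), about 4 mm to −y of the tool line. The right panel has the ends at side (253,212) and (255,190), so the tongs are level. The bun is undisturbed. I'll shift sideways, drop, then advance from the front.

Request:
drive_tool(motion=[-0.27,0,-0.6,0.2,0,0,0,-0.27,0,-1,0.4,0,0,0,-0.27,0,-0.9,0.4,0,0,0,-0.27,0.5,-0.45,0.2,0,0,0,-0.27,1,0,0,0,0,0,-0.27,1.5,0,0,0,0,0,-0.27,1.5,0,0,0,0,0,-0.27,1.2,0,0,0,0,0,-0.27,0.6,0,0,0,0,0,-0.27,0,0,0,0,0,0,-0.27,0,0,0,0,0,0])

```text
time_s: 8.37
position: [464.4, 68.0, 140.7]
tool_rot: [1.0, 0.025, -0.0, -0.0]
wrist_force: [-0.6, -0.4, -1.5]
gripper_width: 54.2
grasp_force: 5.7
```

```bash
python3 d.py 527 71 141
```

```text
t 8.3667 p [464.38  68.03 140.69] yaw 0.049863841684125346 tilt [-0. -0. -1.] w 54.24830952618776 gf 5.650990381836891 F [-0.57 -0.4  -1.45] tip 72.6
shift cm [ 6.27  0.02 -0.04]
```

Request:
drive_tool(motion=[-0.27,0.4,0,0,0,0,0,-0.27,0.8,0,0,0,0,0,-0.27,1,0,0,0,0,0,-0.27,1,0,0,0,0,0,-0.27,1,0,0,0,0,0,-0.27,0.9,0,0,0,0,0,-0.27,0.7,0,0,0,0,0,-0.27,0.4,0,0,0,0,0,-0.27,0,0,0,0,0,0,-0.27,0,0,0,0,0,0])

```text
time_s: 9.2
position: [526.0, 71.2, 140.7]
tool_rot: [1.0, 0.025, -0.0, -0.0]
wrist_force: [0.0, -1.1, -1.6]
gripper_width: 54.4
grasp_force: 5.7
```

```bash
python3 d.py 527 71 141
python3 - <<'E'
from h import *
a=save('top','t4');b=save('side','s4')
cv2.imwrite('pics/c4.png',np.hstack([cv2.resize(x,(400,300),interpolation=cv2.INTER_CUBIC) for x in (a[110:200,190:310],b[150:240,170:290])])[:,:,::-1])
E
```

```text
t 9.2 p [526.05  71.23 140.65] yaw 0.04987422846768352 tilt [-0.  0. -1.] w 54.35093125429421 gf 5.651571527123451 F [ 0.01 -1.05 -1.58] tip 72.6
shift cm [ 0.09  0.03 -0.04]
```

View pics/c4.png

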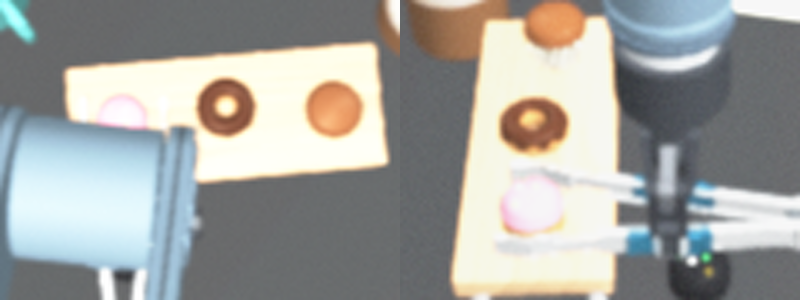

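The tips straddle the bun symmetrically: they sit at crop columns 82 and 163, with the bun at 122. I'll close gently in steps.

Request:
drive_tool(motion=[-0.22,0,0,0,0,0,0,-0.18,0,0,0,0,0,0,-0.14,0,0,0,0,0,0,-0.11,0,0,0,0,0,0,-0.08,0,0,0,0,0,0,-0.06,0,0,0,0,0,0,-0.05,0,0,0,0,0,0,-0.04,0,0,0,0,0,0,-0.04,0,0,0,0,0,0,-0.04,0,0,0,0,0,0])

```text
time_s: 10.13
position: [526.2, 71.2, 140.9]
tool_rot: [1.0, 0.025, 0.0, -0.0]
wrist_force: [0.7, -0.2, -1.4]
gripper_width: 44.7
grasp_force: 7.8
```

Request:
drive_tool(motion=[-0.02,0,0,0,0,0,0,-0.01,0,0,0,0,0,0,-0.01,0,0,0,0,0,0,-0.01,0,0,0,0,0,0])

```text
time_s: 10.47
position: [526.2, 71.2, 140.9]
tool_rot: [1.0, 0.025, -0.0, 0.0]
wrist_force: [-0.1, 0.4, 0.3]
gripper_width: 43.6
grasp_force: 19.1
```

About 6 N at each tip, which is enough and well under crushing. Lifting slowly.

Request:
drive_tool(motion=[-0.01,0,0,-0.2,0,0,0,-0.01,0,0,-0.4,0,0,0,-0.01,0,0,-0.6,0,0,0,-0.01,0,0,-0.8,0,0,0,-0.01,0,0,-0.8,0,0,0,-0.01,0,0,-0.8,0,0,0,-0.01,0,0,-0.8,0,0,0,-0.01,0,0,-0.8,0,0,0,-0.01,0,0,-0.5,0,0,0,-0.01,0,0,-0.3,0,0,0,-0.01,0,0,0,0,0,0,-0.01,0,0,0,0,0,0])

```text
time_s: 11.47
position: [526.1, 71.2, 200.9]
tool_rot: [1.0, 0.025, -0.0, -0.0]
wrist_force: [0.2, -0.9, -1.6]
gripper_width: 43.1
grasp_force: 19.2
```

```bash
python3 d.py
python3 - <<'E'
from h import *
a=save('top','t5');b=save('side','s5')
cv2.imwrite('pics/c5.png',np.hstack([cv2.resize(x,(400,300),interpolation=cv2.INTER_CUBIC) for x in (a[110:200,190:310],b[150:255,170:310])])[:,:,::-1])
E
```

```text
t 11.4667 p [526.15  71.19 200.9 ] yaw 0.04974177216939781 tilt [-0.  0. -1.] w 43.118804345741324 gf 19.164247351291124 F [ 0.16 -0.9  -1.56] tip 72.6
```

View pics/c5.png

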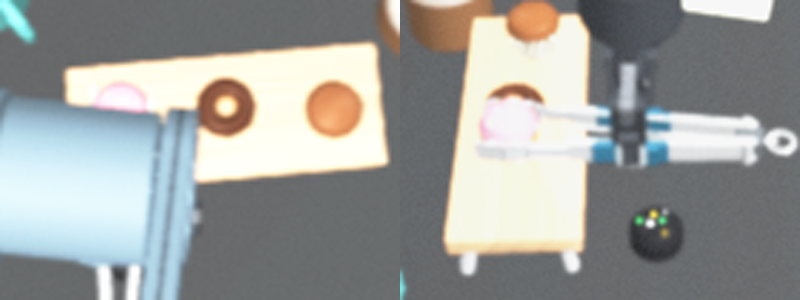

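The side view shows the bun clear of the riser between both tips, with the others unmoved. Carrying it to the plate.

Request:
drive_tool(motion=[-0.01,-0.3,-0.6,0,0,0,0,-0.01,-0.6,-1.2,0,0,0,0,-0.01,-0.9,-1.7,0,0,0,0,-0.01,-1,-1.9,0,0,0,0,-0.01,-1,-1.9,0,0,0,0,-0.01,-1,-1.9,0,0,0,0,-0.01,-1,-1.9,0,0,0,0,-0.01,-1,-1.9,0,0,0,0,-0.01,-1,-1.9,0,0,0,0,-0.01,-1,-1.9,0,0,0,0,-0.01,-1,-1.9,0,0,0,0,-0.01,-0.8,-1.6,0,0,0,0])

```text
time_s: 12.57
position: [408.0, 270.4, 200.7]
tool_rot: [1.0, 0.025, -0.001, -0.0]
wrist_force: [0.4, -0.8, -0.9]
gripper_width: 43.6
grasp_force: 19.2
```

Request:
drive_tool(motion=[-0.01,-0.5,-1.3,0.2,0,0,0,-0.01,-0.5,-1,0.4,0,0,0,-0.01,-0.4,-0.8,0.5,0,0,0,-0.01,-0.2,-0.5,0.5,0,0,0,-0.01,0,-0.2,0.4,0,0,0,-0.01,0,0,0.2,0,0,0,-0.01,0,0,0,0,0,0,-0.01,0,0,0,0,0,0])

```text
time_s: 13.23
position: [392.7, 305.3, 178.7]
tool_rot: [1.0, 0.024, -0.0, 0.0]
wrist_force: [0.4, -0.1, -1.3]
gripper_width: 43.3
grasp_force: 19.2
```

```bash
python3 d.py 388 307 175
python3 - <<'E'
from h import *
a=save('top','t6');b=save('side','s6')
cv2.imwrite('pics/c6.png',np.hstack([cv2.resize(x,(400,300),interpolation=cv2.INTER_CUBIC) for x in (a[120:270,80:280],b[215:365,170:370])])[:,:,::-1])
E
```

```text
t 13.2333 p [392.72 305.34 178.68] yaw 0.04899943441021642 tilt [-0. -0. -1.] w 43.328116182342065 gf 19.181182322645327 F [ 0.42 -0.13 -1.27] tip 72.6
shift cm [-0.46 -0.19  0.37]
```

View pics/c6.png

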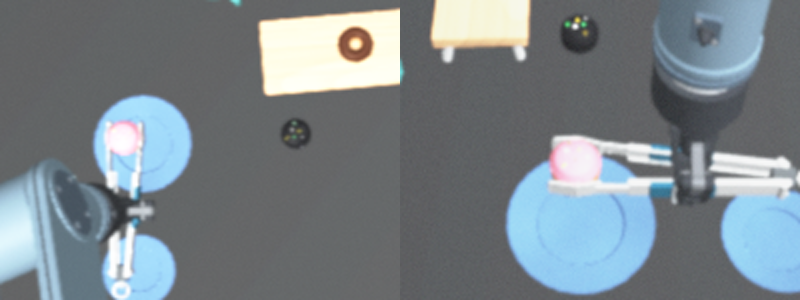

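The bun is held over the plate, at top ≈(142,188.5) and side ≈(258,295). Checking the offset.

```bash
python3 -c "
from h import *
print(tri((142,188.5),(258,295)), onz('top',(142,188.5),115), tri((151.5,191.5),(260.5,327)))"
```

```text
(array([489.64869129, 304.74360662, 117.57144714]), np.float64(0.012530184743069127)) [489.72426296 305.50543463 115.        ] (array([484.49145926, 308.86948027,   1.92005034]), np.float64(0.4296744107169487))
```

The bun is within 7 mm of the plate's centre at 118 mm height. I'll let it settle and hand in.

Request:
drive_tool(motion=[-0.01,-0.2,-0.2,0,0,0,0,-0.01,-0.2,-0.1,0,0,0,0,-0.01,0,0,0,0,0,0,-0.01,0,0,0,0,0,0,-0.01,0,0,0,0,0,0,-0.01,0,0,0,0,0,0,-0.01,0,0,0,0,0,0,-0.01,0,0,0,0,0,0])

```text
time_s: 14.0
position: [388.3, 308.6, 178.9]
tool_rot: [1.0, 0.025, 0.0, -0.0]
wrist_force: [0.2, 0.3, -1.3]
gripper_width: 43.6
grasp_force: 19.2
```

```bash
python3 d.py; python3 -c "
from h import *
print(ctrl.close_job())"
```

```text
t 14.0 p [388.27 308.65 178.92] yaw 0.04980686703727606 tilt [ 0.  0. -1.] w 43.59148661115747 gf 19.178865342837526 F [ 0.18  0.29 -1.3 ] tip 72.6
the job is handed in; nothing more can be done
None
```

I handed the job in at 14 s with the pink-iced bun held in the tongs within about 5 mm of the blue plate's centre, about 118 mm above the table; the grip on the tongs was 19 N (I estimate 6 N on the bun per tip), and no verdict came back.

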